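Close the grinding jar on the jar mill

ROBOT

A 6-joint arm with a two-finger parallel gripper is mounted at the origin on a cart in front of the work surface, level with it; the furniture and walls round the work are solid. World frame = base frame: x ahead of the robot, y to its left, z up, the work surface at z = 0. Lengths are in m, angles in rad, forces in N, time in s.
With the tool pointing down it reaches from about 0.375 to 0.975 m from the base axis. Payload 3.8 kg.
Tool frame: the origin (TCP) lies at the very end of the fingers, on their centre line; the grasp point (between the pads) lies 19 mm behind it; z points along the fingers, y is the direction in which the jaws open and shut (so a half turn about z gives the same grasp; the last joint's range is limited). The gripper opens to 85 mm and grips with 20 to 120 N. Pads are 22 mm wide; open, the fingers measure 114 mm over their backs; the gripper's body (76 mm by 85 mm) begins 54 mm behind the grasp point. The pads swing forward as they close: fully open they stand 13 mm farther back than shut.
Start: joints at [1.112, 0.264, 1.604, -0, 1.274, -0.037], TCP at [0.276, 0.616, 0.202] pointing down, gripper open.
Joint ranges: [-2.63, 2.63], [-0.94, 2.18], [0.31, 2.57], [-1.31, 4.45], [0, 2.66], [-2.55, 2.55]. Speed limits (rad/s): [2.57, 2.57, 3.14, 3.14, 3.14, 3.14].

INTERFACE

Orientations are given as a rotation vector (axis times angle).
In Python, from workcell import bot gives the robot as it stands.
- The arm moves only by the tool jog_arm, never from a script. Its argument "plan" is a list of rows, each an object of numbers: "claw": the closure, from 0 (fully open) to 1 (shut); "x", "y", "z": the shift along the tool's x, y, z in m; "turn": the turn about the tool's z in degrees. In form: [{"claw": .., "x": .., "y": .., "z": .., "turn": ..}, ...]. A call has 1 to 10 rows; each row shifts and turns the commanded pose from where the row before left it, along the tool's axes as they then stand; what a row does not reach is not made up. A row lasts 1/8 s, in which the tool goes at most 62.5 mm and 10.7 degrees, less where a joint would pass 70% of its speed; a pose out of reach is approached as far as the arm can. A call is refused whole if a number of a shift passes 0.0625 or a number of a turn 10.7, either way. A call with a gripper value outside its range is refused whole. The fingers move at their own pace and stop on an object; "newtons" is the grip in N (left out, the last holds). Time passes only in rows, so rows that do not move let the fingers close. It gives the time, the measured TCP pose, the force and the opening at its end, in the units of the state.
- bot.read_state(): the state, without advancing time (a new reading comes with each control period).
- bot.read_camera(name): name is "side" or "top"; returns the picture (420x560x3 uint8, red, green, blue); there is no depth.
- bot.camera_params(name): a dict with "fx", "fy", "cx", "cy" (pixels), "D" ([k1, k2, p1, p2, k3] as OpenCV has them; the pictures are not rectified), "world_to_cam" (4x4, takes a point from world to camera coordinates). Camera axes: x right, y up, looking along -z (the intrinsics and any distortion apply to the point x, -y, -z); pixel columns grow to the right and rows downward; lengths in m; the calibration is good to about 2 mm. A picture is of the moment at which its call begins. camera_params takes no time and is no camera call.
- bot.finish_job(): hands the job in, once; it reports no verdict.
The state is a dict: "time": time; "q": joint angles; "joint_vel": joint speeds; "joint_torque": joint torques, N m; "tool_pos": TCP position; "tcp_rot": TCP orientation; "wrist_force": force on the tool from outside, world axes, zero at the start; "torque": the same for the moment, N m; "width": opening from 0.0 (shut) to 1.0 (fully open).
Only numpy, scipy, OpenCV 4.12 (cv2) and the standard library are available. Lean on these libraries where they do the work, as an engineer would, in place of code of your own. Each camera call takes 0.05 s, during which the arm holds its last target. There are 200 camera calls.

TASK

The grinding jar on the mill is loaded and must be closed: of the two steel lids, pick up the one that fits it, set it gently on the jar's rim and turn it until its four lugs drop into the four notches of the rim. Leave it fully home: level, with its flange flush on the rim all round, and released. Do not ram it, and leave the other lid and the other things on the bench where they are.

Things in the scene. Friction and masses are not known exactly. Their poses are not given: they have to be found in the camera images.
- lid_large: the larger steel lid, loose, about 0.5 kg. Flange: disc 124 mm across, 8 mm thick; under it a round spigot 96 mm across reaching 16 mm below the flange (its lowest 7 mm taper to 86 mm across) and four lugs; a bar grip on top. It starts standing upright on its spigot on the worktop. Origin: centre of the flange's underside; z up, x along the bar grip
- lid_lug (a point): lower outer end of one lug of the larger lid, on the lid's +x. The four lugs lie on the lid's +x, +y, -x and -y; each is 12 mm wide, 7 mm deep below the flange, and stands out from the spigot to 58.5 mm from the lid's axis
- lid_grip (a point): middle of the larger lid's bar grip, 23 mm above the flange's underside. The bar runs along the lid's x, 70 mm long, 16 mm wide, from 8 to 38 mm above the flange's underside
- lid_small: the smaller lid of the same pattern, for another jar: flange 92 mm across, spigot 67 mm across; same heights, same bar grip (70x16x30 mm along x) and same origin. It does not fit this jar. Loose, a bystander
- mill: jar mill: white drive housing 180 mm (x) by 200 mm (y), 55 mm high, fixed to the worktop; origin: centre of its underside. On it stands an open steel grinding jar 120 mm outside, 100 mm bore. The jar is braked at some angle that is not reported and has nothing to do with the housing's yaw; it stands firm against light turning
- jar_mouth (a point): centre of the jar's mouth, level with the rim's top, 115 mm above the worktop; its axes are the housing's. Four notches at 90 degrees, 18 mm wide, 10 mm deep, are cut right through the 10 mm thick rim, at an unreported angle. Lugs in the notches: the flange lies flat on the rim. Lugs on the rim: the lid stands 7 mm too high
- timer: white kitchen-style timer, 62x66x18 mm, lying flat; a bystander; origin: centre of its underside
- marker: black-and-white marker pen, 138 mm long, lying; a bystander; origin: centre of its underside
- tape_roll: roll of cream tape, 68 mm across, 18 mm high, lying flat; a bystander; origin: centre of its underside
- jar_small: small jar with a white lid, 44 mm across, 50 mm high; a bystander; origin: centre of its underside
- flask_conical: empty glass conical flask, 83 mm across, 139 mm high; a bystander; origin: centre of its underside
- pipette_bulb: rubber pipette bulb, 44x82x44 mm, lying; a bystander; origin: centre of its underside
Things that resemble listed ones, but are neither listed nor needed, are in the scene too. Leave any yellow look-alike of the lid_large alone.

How it is judged:
At the end, for the whole second after the job is handed in: the larger lid rests on the jar, released and still, with its flange flush on the rim (underside within 2 mm above the rim's level, so the lugs are down in the notches), level within 0.03 rad and within 5 mm of the jar's axis (z of lid_large in the frame of jar_mouth between -0.003 and 0.002 m and horizontal distance between lid_large and jar_mouth below 0.005 m and angle between lid_large's own z axis and vertical below 0.03 rad and linear speed of lid_large below 0.01 m/s and contact force between lid_large and mill above 1 N); the robot touches nothing.
It fails at once if the jar mill is pressed or struck with more than 120 N by the lid (contact force between lid_large and mill above 120 N).
It fails at once if the smaller lid is moved more than 40 mm (distance of lid_small from where it was at the start of the episode above 0.04 m).
It fails at once if a bystander (timer, marker, tape roll, small jar, flask or bulb) is moved more than 40 mm (distance of any of timer, marker, tape_roll, jar_small, flask_conical, pipette_bulb from where it was at the start of the episode above 0.04 m).
It also fails if it takes over 72 s, if anything falls off the work surface, if the arm or the gripper's body presses on something with over 40 N, if the wrist force passes 120 N, or if a joint passes its speed limit or range.

## Working session

There is one attempt and no reset: what is moved stays moved. The work goes in short steps, Python scripts to look and compute and a tool call to move; the robot and the scene stay as the last step left them, time stands still between calls to the robot, and variables do not carry over. Pictures are saved under pics/ and viewed, about 8 in all and at most 12, crops included, and the job is handed in when it is done.

Besides the shell and the picture viewer there is one more tool, called by a JSON object that holds its "op" and its "data". jog_arm: Moves the arm, as the interface text tells. Its arguments: {"type":"object","properties":{"plan":{"type":"array","items":{"type":"object","properties":{"claw":{"type":"number"},"x":{"type":"number"},"y":{"type":"number"},"z":{"type":"number"},"turn":{"type":"number"}}}},"newtons":{"type":"number"}},"required":["plan"]}

```bash
mkdir -p pics; cat > h.py <<'E'
import numpy as np, cv2
from workcell import bot
def cam(n):
    p=bot.camera_params(n); K=np.array([[p['fx'],0,p['cx']],[0,p['fy'],p['cy']],[0,0,1.]]); return K,np.array(p['D'],float),np.array(p['world_to_cam'])
F=np.diag([1,-1,-1.])
def proj(n,P):
    K,D,T=cam(n); R=F@T[:3,:3]; t=F@T[:3,3]
    return cv2.projectPoints(np.atleast_2d(np.array(P,float)),cv2.Rodrigues(R)[0],t,K,D)[0].reshape(-1,2)
def ray(n,uv):
    K,D,T=cam(n); q=cv2.undistortPoints(np.array(uv,float).reshape(-1,1,2),K,D).reshape(-1,2)
    R=F@T[:3,:3]; t=F@T[:3,3]; d=np.c_[q,np.ones(len(q))]@R; return -R.T@t,d
def atz(n,uv,z):
    c,d=ray(n,uv); return c+d*((z-c[2])/d[:,2])[:,None]
def snap(n,f):
    im=bot.read_camera(n); cv2.imwrite(f'pics/{f}.png',im[:,:,::-1]); return im
E
python3 - <<'E'
from h import *
for n in('top','side'):
    snap(n,n+'0'); print(n,ray(n,[[280,210]]),cam(n)[0][0,0])
print(bot.read_state())
E
```

```text
top (array([0.40826086, 0.0376981 , 1.47639253]), array([[ 0.08546735, -0.02162691, -0.99616303]])) 467.80875028461213
side (array([ 0.23214103, -0.78246131,  1.37604352]), array([[ 0.19349426,  0.5173575 , -0.83379315]])) 479.21248738173574
{'time': 0.1, 'q': array([ 1.11211994e+00,  2.64695052e-01,  1.60529508e+00,  8.86780437e-06,
        1.27369877e+00, -3.68661013e-02]), 'joint_vel': array([ 0.00028168, -0.00438876, -0.00246913,  0.00178111,  0.00051125,
        0.00115365]), 'joint_torque': array([-5.26518634e-04, -5.16706359e+01, -3.68591738e+01, -6.99610678e-05,
        6.31294388e-03, -3.10815574e-05]), 'tool_pos': array([0.27599947, 0.61517331, 0.20094385]), 'tcp_rot': array([-0.65757126, -3.07146753,  0.00318843]), 'wrist_force': array([0.78428607, 0.70217515, 0.2044767 ]), 'torque': array([ 0.00021431, -0.01146505,  0.00747674]), 'width': 0.9987845280605441}
```

View pics/top0.png

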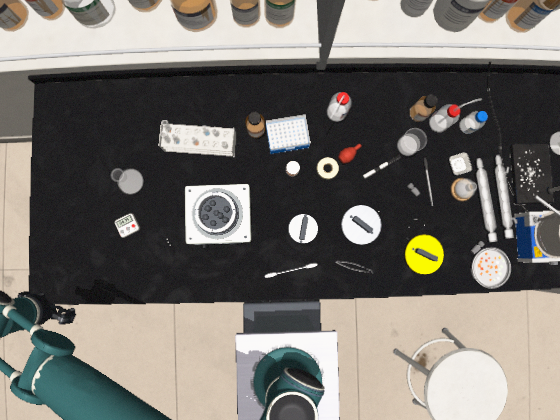

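View pics/side0.png

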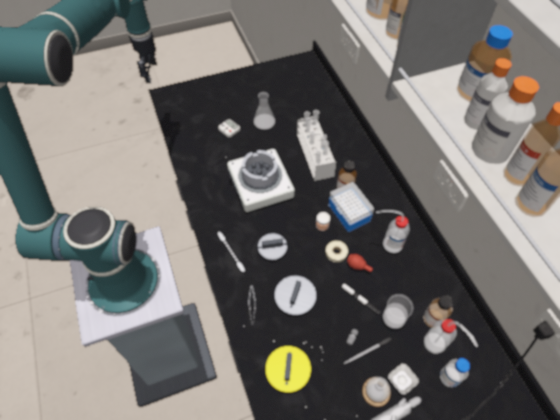

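The top view shows the large lid at about (361,225), the small lid at (303,229), the mill and jar at (217,213), and the yellow look-alike at (424,254). The side view shows the large lid at (295,295) and the jar at (260,170).

```bash
python3 - <<'E'
from h import *
im=cv2.imread('pics/top0.png'); s=cv2.imread('pics/side0.png')
a=cv2.resize(im[178:250,180:254],(400,400*72//74),interpolation=cv2.INTER_CUBIC)
b=cv2.resize(im[200:252,334:388],(400,400*52//54),interpolation=cv2.INTER_CUBIC)
c=cv2.resize(s[140:205,225:295],(400,210*400//226),interpolation=cv2.INTER_CUBIC)
H=389
o=np.zeros((600,800,3),np.uint8); o[:a.shape[0],:400]=a; o[:b.shape[0],400:]=b
c=cv2.resize(s[145:190,230:295],(300,208),interpolation=cv2.INTER_CUBIC);o[390:598,:300]=c
cv2.imwrite('pics/crop1.png',o)
hsv=cv2.cvtColor(im,cv2.COLOR_BGR2HSV)
m=((hsv[...,2]>120)&(hsv[...,1]<60)).astype(np.uint8)
def blob(m,x,y):
    n,l=cv2.connectedComponents(m); k=l[y,x]; c=max(cv2.findContours((l==k).astype(np.uint8),0,1)[0],key=cv2.contourArea); return c
# large lid flange
c=blob(m,361,212) ; e=cv2.fitEllipse(cv2.convexHull(c)); print('lid ell',e,atz('top',[e[0]],.024))
c2=blob(m,303,218); e2=cv2.fitEllipse(cv2.convexHull(c2)); print('small',e2,atz('top',[e2[0]],.024))
# bar: dark inside
d=np.zeros(m.shape,np.uint8); cv2.ellipse(d,(e[0],(e[1][0]-6,e[1][1]-6),e[2]),1,-1)
ys,xs=np.nonzero((hsv[...,2]<110)&(d>0)); pts=np.c_[xs,ys].astype(np.float32)
P=atz('top',pts,.05)[:,:2]; r=cv2.minAreaRect(P.astype(np.float32)*1000); mu=P.mean(0); w,v=np.linalg.eigh(np.cov((P-mu).T)); print('bar',mu,r,np.degrees(np.arctan2(v[1,1],v[0,1])))
# housing
c=blob(m,195,195); r=cv2.minAreaRect(c); bp=cv2.boxPoints(r); W=atz('top',bp,.055); print('house',W[:,:2],W.mean(0)); 
v=W[1]-W[0]; print(np.degrees(np.arctan2(v[1],v[0])),np.linalg.norm(v),np.linalg.norm(W[2]-W[1]))
print(m[200:226,180:256].shape)
E
```

```text
lid ell ((360.94427490234375, 224.3796844482422), (39.22200012207031, 39.68169403076172), 105.8821792602539) [[ 0.48095871 -0.24567139  0.024     ]]
small ((259.24285888671875, 177.6249542236328), (332.5975646972656, 850.6893920898438), 84.69295501708984) [[0.63650683 0.06837555 0.024     ]]
bar [ 0.47892464 -0.2411493 ] ((479.591064453125, -243.7278594970703), (68.9628677368164, 16.672922134399414), 52.28521728515625) 52.34870594287493
house [[0.61414623 0.30119025]
 [0.61439274 0.09985863]
 [0.43373847 0.09878533]
 [0.43306178 0.29782649]] [0.5238348  0.19941518 0.055     ]
-89.92984583240602 0.20133177180994788 0.18065745792207
(26, 76)
```

View pics/crop1.png

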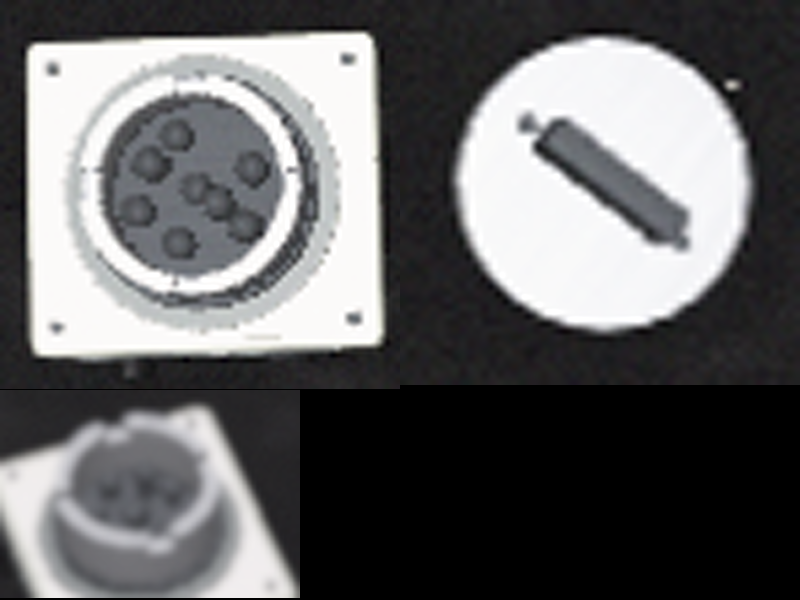

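The crop shows the jar ring clearly, with rim notches faintly visible in the side view. The large lid's bar runs about 52° from world x. I'll get the notch angle and refine the centres.

```bash
cat >> h.py <<'E'
from scipy.spatial.transform import Rotation as Ro
def pose():
    s=bot.read_state(); R=Ro.from_rotvec(s['tcp_rot']).as_matrix(); return s,R,np.degrees(np.arctan2(R[1,0],R[0,0]))
def plan(x,y,z,yaw,n):
    "yaw: world angle of tool x (deg); prints rows, shift first then turn"
    s,R,a=pose(); d=(yaw-a+180)%360-180; t=-d/n; D=np.array([x,y,z])-s['tool_pos']
    print('now',s['tool_pos'].round(4),round(a,1),'tilt',(R[:2,2]).round(4),'turn',round(t,2),'shift/row',(D/n).round(4))
    for k in range(n):
        A=np.radians(a-t*k); Rk=np.array([[np.cos(A),np.sin(A),0],[np.sin(A),-np.cos(A),0],[0,0,-1]])
        v=Rk.T@(D/n); print('{"x":%.4f,"y":%.4f,"z":%.4f,"turn":%.1f,"claw":0},'%(*v,t))
E
python3 - <<'E'
from h import *
from scipy.ndimage import map_coordinates
s=cv2.cvtColor(cv2.imread('pics/side0.png'),cv2.COLOR_BGR2GRAY).astype(float)
t=cv2.cvtColor(cv2.imread('pics/top0.png'),cv2.COLOR_BGR2GRAY).astype(float)
def circ(c,r,z,th): return np.c_[c[0]+r*np.cos(th),c[1]+r*np.sin(th),np.full(len(th),z)]
def samp(im,n,P):
    p=proj(n,P); return map_coordinates(im,[p[:,1],p[:,0]],order=1)
th=np.radians(np.arange(360))
# centre via grid: ring bright (top view), dark just inside
best=[]
for dx in np.arange(-.008,.0081,.001):
  for dy in np.arange(-.008,.0081,.001):
    c=(.5238+dx,.1994+dy)
    best.append((samp(t,'top',circ(c,.0525,.115,th)).mean()-samp(t,'top',circ(c,.0475,.115,th)).mean(),c))
    
best.sort(reverse=True); print('top',best[:4])
best2=[]
for dx in np.arange(-.008,.0081,.001):
  for dy in np.arange(-.008,.0081,.001):
    c=(.5238+dx,.1994+dy)
    best2.append((samp(s,'side',circ(c,.055,.115,th)).mean()-samp(s,'side',circ(c,.047,.115,th)).mean()/2-samp(s,'side',circ(c,.063,.115,th)).mean()/2,c))
best2.sort(reverse=True); print('side',best2[:4])
c=best2[0][1]; v=np.mean([samp(s,'side',circ(c,r,.114,th)) for r in(.053,.055,.057)],0)
print(v[::6].astype(int))
f=v.reshape(4,90); f=f-f.mean(1,keepdims=True); g=f.mean(0); g=np.convolve(np.r_[g[-9:],g,g[:9]],np.ones(19)/19,'valid'); print('folded min at',g.argmin(),g[::6].round(0))
for q in range(4):
    gg=f[q]; print(q*90+np.convolve(np.r_[v[(np.arange(q*90-8,q*90+98))%360]],np.ones(17)/17,'valid').argmin())
plan(.481,-.2457,.2,180+52.3,10)
plan(.481,-.2457,.2,52.3,10)
E
```

```text
top [(np.float64(125.57709804417277), (np.float64(0.5258), np.float64(0.1994))), (np.float64(124.92234046647165), (np.float64(0.5248), np.float64(0.1994))), (np.float64(122.98178301473064), (np.float64(0.5248), np.float64(0.1984))), (np.float64(122.88350491578377), (np.float64(0.5258), np.float64(0.1984)))]
side [(np.float64(32.289133796948875), (np.float64(0.5248), np.float64(0.1994))), (np.float64(32.285325089169675), (np.float64(0.5248), np.float64(0.1984))), (np.float64(32.05753993971349), (np.float64(0.5238), np.float64(0.1984))), (np.float64(32.01129371341045), (np.float64(0.5238), np.float64(0.1994)))]
[197 182 192 201 201 198 200 199 190 182 178 183 184 159 120 117 142 173
 184 187 186 186 193 199 201 201 202 196 176 154 171 184 188 189 186 186
 186 188 186 187 187 182 179 172 155 147 149 173 186 187 186 187 189 188
 188 193 198 203 209 210]
folded min at 89 [-21. -15.  -5.   4.   7.   7.   7.   8.   8.   7.   7.   7.   3.  -7.
 -17.]
88
90
269
271
now [0.276  0.6152 0.2009] 155.8 tilt [-0.0009 -0.0019] turn -7.65 shift/row [ 0.0205 -0.0861 -0.0001]
{"x":-0.0539,"y":-0.0701,"
[... 547 characters left out ...]
,"claw":0},
now [0.276  0.6152 0.2009] 155.8 tilt [-0.0009 -0.0019] turn 10.35 shift/row [ 0.0205 -0.0861 -0.0001]
{"x":-0.0539,"y":-0.0701,"z":0.0001,"turn":10.4,"claw":0},
{"x":-0.0657,"y":-0.0593,"z":0.0001,"turn":10.4,"claw":0},
{"x":-0.0753,"y":-0.0465,"z":0.0001,"turn":10.4,"claw":0},
{"x":-0.0824,"y":-0.0323,"z":0.0001,"turn":10.4,"claw":0},
{"x":-0.0869,"y":-0.0169,"z":0.0001,"turn":10.4,"claw":0},
{"x":-0.0885,"y":-0.0010,"z":0.0001,"turn":10.4,"claw":0},
{"x":-0.0872,"y":0.0149,"z":0.0001,"turn":10.4,"claw":0},
{"x":-0.0831,"y":0.0303,"z":0.0001,"turn":10.4,"claw":0},
{"x":-0.0763,"y":0.0448,"z":0.0001,"turn":10.4,"claw":0},
{"x":-0.0670,"y":0.0578,"z":0.0001,"turn":10.4,"claw":0},
```

```bash
python3 - <<'E'
from h import *
plan(.481,-.2457,.16,52.3,20)
E
```

```text
now [0.276  0.6152 0.2009] 155.8 tilt [-0.0009 -0.0019] turn 5.18 shift/row [ 0.0103 -0.043  -0.002 ]
{"x":-0.0270,"y":-0.0351,"z":0.0020,"turn":5.2,"claw":0},
{"x":-0.0300,"y":-0.0325,"z":0.0020,"turn":5.2,"claw":0},
{"x":-0.0328,"y":-0.0297,"z":0.0020,"turn":5.2,"claw":0},
{"x":-0.0354,"y":-0.0266,"z":0.0020,"turn":5.2,"claw":0},
{"x":-0.0376,"y":-0.0233,"z":0.0020,"turn":5.2,"claw":0},
{"x":-0.0396,"y":-0.0198,"z":0.0020,"turn":5.2,"claw":0},
{"x":-0.0412,"y":-0.0161,"z":0.0020,"turn":5.2,"claw":0},
{"x":-0.0425,"y":-0.0123,"z":0.0020,"turn":5.2,"claw":0},
{"x":-0.0434,"y":-0.0085,"z":0.0020,"turn":5.2,"claw":0},
{"x":-0.0440,"y":-0.0045,"z":0.0020,"turn":5.2,"claw":0},
{"x":-0.0442,"y":-0.0005,"z":0.0020,"turn":5.2,"claw":0},
{"x":-0.0441,"y":0.0035,"z":0.0020,"turn":5.2,"claw":0},
{"x":-0.0436,"y":0.0074,"z":0.0020,"turn":5.2,"claw":0},
{"x":-0.0428,"y":0.0113,"z":0.0020,"turn":5.2,"claw":0},
{"x":-0.0416,"y":0.0152,"z":0.0020,"turn":5.2,"claw":0},
{"x":-0.0400,"y":0.0188,"z":0.0020,"turn":5.2,"claw":0},
{"x":-0.0382,"y":0.0224,"z":0.0020,"turn":5.2,"claw":0},
{"x":-0.0360,"y":0.0257,"z":0.0020,"turn":5.2,"claw":0},
{"x":-0.0335,"y":0.0289,"z":0.0020,"turn":5.2,"claw":0},
{"x":-0.0308,"y":0.0318,"z":0.0020,"turn":5.2,"claw":0},
```

{"op": "jog_arm", "data": {"plan": [{"x": -0.027,"y": -0.035,"z": 0,"turn": 5.2,"claw": 0},{"x": -0.03,"y": -0.0325,"z": 0,"turn": 5.2,"claw": 0},{"x": -0.033,"y": -0.03,"z": 0,"turn": 5.2,"claw": 0},{"x": -0.035,"y": -0.0265,"z": 0,"turn": 5.2,"claw": 0},{"x": -0.0375,"y": -0.023,"z": 0,"turn": 5.2,"claw": 0},{"x": -0.0395,"y": -0.02,"z": 0,"turn": 5.2,"claw": 0},{"x": -0.041,"y": -0.016,"z": 0,"turn": 5.2,"claw": 0},{"x": -0.0425,"y": -0.012,"z": 0,"turn": 5.2,"claw": 0},{"x": -0.0435,"y": -0.0085,"z": 0,"turn": 5.2,"claw": 0},{"x": -0.044,"y": -0.0045,"z": 0,"turn": 5.2,"claw": 0}]}}

```text
time: 1.35
tool_pos: [0.3777, 0.1842, 0.2018]
tcp_rot: [-1.941, -2.47, 0.001]
wrist_force: [0.5, -0.3, 0.3]
width: 1.003
```

{"op": "jog_arm", "data": {"plan": [{"x": -0.044,"y": -0.0005,"z": 0.004,"turn": 5.2,"claw": 0},{"x": -0.044,"y": 0.0035,"z": 0.004,"turn": 5.2,"claw": 0},{"x": -0.0435,"y": 0.0075,"z": 0.004,"turn": 5.2,"claw": 0},{"x": -0.043,"y": 0.0115,"z": 0.004,"turn": 5.2,"claw": 0},{"x": -0.0415,"y": 0.015,"z": 0.004,"turn": 5.2,"claw": 0},{"x": -0.04,"y": 0.019,"z": 0.004,"turn": 5.2,"claw": 0},{"x": -0.038,"y": 0.0225,"z": 0.004,"turn": 5.2,"claw": 0},{"x": -0.036,"y": 0.0255,"z": 0.004,"turn": 5.2,"claw": 0},{"x": -0.0335,"y": 0.029,"z": 0.004,"turn": 5.2,"claw": 0},{"x": -0.031,"y": 0.032,"z": 0.004,"turn": 4.8,"claw": 0}]}}

```text
time: 2.6
tool_pos: [0.478, -0.2464, 0.1616]
tcp_rot: [-2.822, -1.378, 0.0]
wrist_force: [-0.7, 0.3, 0.9]
width: 1.004
```

```bash
python3 - <<'E'
from h import *
print(bot.read_state()['q'].round(3)); plan(.481,-.2457,.07,52.3,3)
E
```

```text
[-0.522  0.035  1.942  0.     1.165  0.14 ]
now [ 0.478  -0.2464  0.1616] 52.1 tilt [-0.0005  0.0005] turn -0.08 shift/row [ 0.001   0.0002 -0.0305]
{"x":0.0008,"y":0.0006,"z":0.0305,"turn":-0.1,"claw":0},
{"x":0.0008,"y":0.0006,"z":0.0305,"turn":-0.1,"claw":0},
{"x":0.0008,"y":0.0007,"z":0.0305,"turn":-0.1,"claw":0},
```

{"op": "jog_arm", "data": {"plan": [{"x": 0.001,"y": 0.001,"z": 0.03,"claw": 0},{"x": 0.001,"y": 0.001,"z": 0.03,"claw": 0},{"z": 0.03,"claw": 0},{"z": 0.025,"claw": 0},{"z": 0.01,"claw": 0},{"z": 0.0065,"claw": 0},{"claw": 0},{"claw": 0}]}}

```text
schema error: expected keys claw, x, y, z, turn
```

{"op": "jog_arm", "data": {"plan": [{"claw": 0.4},{"claw": 0.6},{"claw": 0.7},{"claw": 0.8},{"claw": 0.9},{"claw": 1},{"claw": 1},{"claw": 1},{"claw": 1},{"claw": 1}], "newtons": 50}}

```text
schema error: expected keys claw, x, y, z, turn
```

```bash
python3 - <<'E'
from h import *
s,R,a=pose(); print(s['tool_pos'],a,s['wrist_force'],s['torque'],s['width'])
a=snap('top','g_top')[180:260,310:420]; b=snap('side','g_side')[230:350,230:350]
o=np.hstack([cv2.resize(a,(440,320),interpolation=2),cv2.resize(b,(320,320),interpolation=2)]); cv2.imwrite('pics/g.png',o[:,:,::-1])
E
```

```text
[ 0.47801702 -0.24636065  0.16158388] 52.05379004386441 [-0.65181454  0.3276726   0.86799765] [-0.03772005  0.00706249  0.00463509] 1.0041489047272512
```

View pics/g.png

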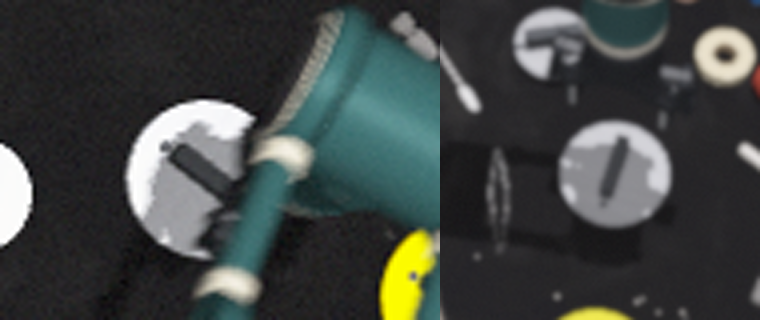

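The moves were refused because every row needs all five keys. The picture shows the open gripper still above the untouched lid. I'll resend in the full form.

{"op": "jog_arm", "data": {"plan": [{"x": 0.001,"y": 0.001,"z": 0.03,"turn": 0,"claw": 0},{"x": 0.001,"y": 0.001,"z": 0.03,"turn": 0,"claw": 0},{"x": 0,"y": 0,"z": 0.03,"turn": 0,"claw": 0},{"x": 0,"y": 0,"z": 0.025,"turn": 0,"claw": 0},{"x": 0,"y": 0,"z": 0.01,"turn": 0,"claw": 0},{"x": 0,"y": 0,"z": 0.0065,"turn": 0,"claw": 0},{"x": 0,"y": 0,"z": 0,"turn": 0,"claw": 0},{"x": 0,"y": 0,"z": 0,"turn": 0,"claw": 0}]}}

```text
time: 3.7
tool_pos: [0.4818, -0.2451, 0.0317]
tcp_rot: [2.819, 1.382, 0.002]
wrist_force: [-0.6, -1.1, 0.4]
width: 0.999
```

{"op": "jog_arm", "data": {"plan": [{"x": 0,"y": 0,"z": 0,"turn": 0,"claw": 0.4},{"x": 0,"y": 0,"z": 0,"turn": 0,"claw": 0.6},{"x": 0,"y": 0,"z": 0,"turn": 0,"claw": 0.7},{"x": 0,"y": 0,"z": 0,"turn": 0,"claw": 0.8},{"x": 0,"y": 0,"z": 0,"turn": 0,"claw": 0.9},{"x": 0,"y": 0,"z": 0,"turn": 0,"claw": 1},{"x": 0,"y": 0,"z": 0,"turn": 0,"claw": 1},{"x": 0,"y": 0,"z": 0,"turn": 0,"claw": 1}], "newtons": 60}}

```text
time: 4.7
tool_pos: [0.481, -0.2447, 0.0307]
tcp_rot: [-2.821, -1.383, 0.0]
wrist_force: [-0.3, 0.2, 0.1]
width: 0.003
```

```bash
python3 - <<'E'
from h import *
s,R,a=pose(); print(s['tool_pos'],a,s['wrist_force'],s['torque'],s['width'])
E
```

```text
[ 0.4809885  -0.24473383  0.03067958] 52.23006145647789 [-0.30109454  0.18507149  0.05458133] [ 0.01049923 -0.02390479 -0.02795217] 0.002997399693348201
```

The gripper shut completely (0.003), so it holds nothing. I'll look.

```bash
python3 - <<'E'
from h import *
a=snap('top','g2_top')[180:260,310:420]; b=snap('side','g2_side')[230:350,230:350]
o=np.hstack([cv2.resize(a,(440,320),interpolation=2),cv2.resize(b,(320,320),interpolation=2)]); cv2.imwrite('pics/g2.png',o[:,:,::-1])
s=bot.read_state(); print(s['width'],s['wrist_force'],proj('side',[s['tool_pos'],[.481,-.2457,.024]]))
E
```

```text
0.002157424819261452 [-0.21881979 -0.15230803 -0.63986849] [[294.93532032 292.90894774]
 [295.00195352 294.09260213]]
```

View pics/g2.png

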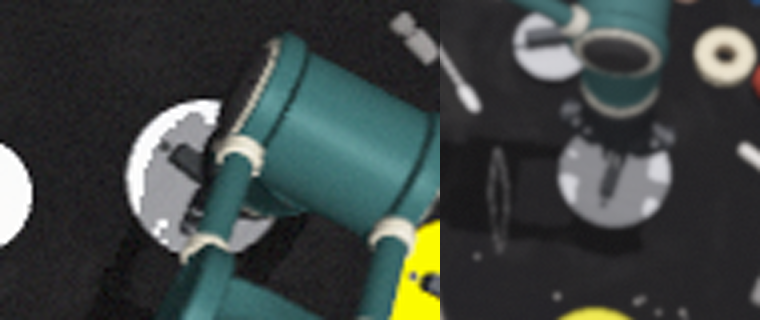

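```bash
python3 - <<'E'
from h import *
b=cv2.imread('pics/g2_side.png')[250:320,260:330]
c=cv2.imread('pics/g_side.png')[230:320,260:350]
o=np.hstack([cv2.resize(b,(400,400),interpolation=2),cv2.resize(c,(400,400),interpolation=2)]); cv2.imwrite('pics/g3.png',np.clip(o*1.6,0,255).astype(np.uint8))
E
```

```text
(no output)
```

View pics/g3.png

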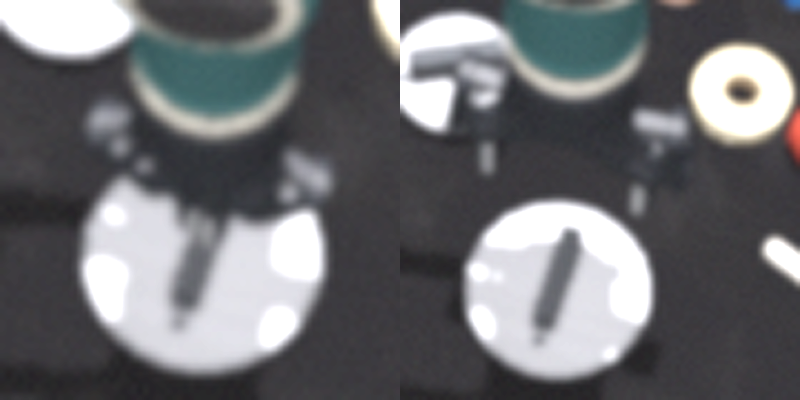

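The zoomed side view shows two pads flanking the bar at (195,220) and (225,225), which contradicts the reported opening. A small lift and the wrist force will settle it.

{"op": "jog_arm", "data": {"plan": [{"x": 0,"y": 0,"z": -0.005,"turn": 0,"claw": 1},{"x": 0,"y": 0,"z": -0.01,"turn": 0,"claw": 1},{"x": 0,"y": 0,"z": -0.015,"turn": 0,"claw": 1},{"x": 0,"y": 0,"z": -0.02,"turn": 0,"claw": 1},{"x": 0,"y": 0,"z": 0,"turn": 0,"claw": 1},{"x": 0,"y": 0,"z": 0,"turn": 0,"claw": 1}]}}

```text
time: 5.55
tool_pos: [0.481, -0.2447, 0.0809]
tcp_rot: [2.821, 1.383, 0.0]
wrist_force: [1.2, 0.9, -0.6]
width: -0.002
```

```bash
python3 - <<'E'
from h import *
s,R,a=pose(); print(s['tool_pos'],a,s['wrist_force'],s['torque'],s['width'])
b=snap('side','g4_side')[240:320,250:330]
cv2.imwrite('pics/g4.png',np.clip(cv2.resize(b,(480,480),interpolation=2)[:,:,::-1]*1.5,0,255).astype(np.uint8))
E
```

```text
[ 0.48102093 -0.24472926  0.08088258] 52.23231467049442 [ 1.18622006  0.85772108 -0.64527798] [ 0.00063726 -0.0039538   0.01227803] -0.0024336412605920656
```

View pics/g4.png

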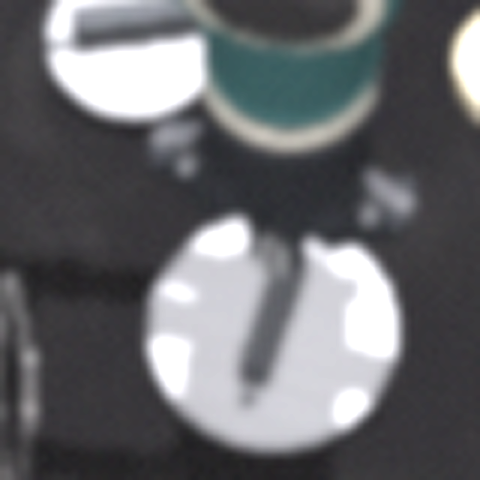

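The lid stayed on the bench with the fingers shut, so the grasp missed. I'll check finger and lid geometry in the side view against the model.

```bash
python3 - <<'E'
from h import *
print('open tips mid obs (296.6,272.8):',proj('side',[[.478,-.2464,.1616],[.478,-.2464,.1746]]))
print('TCP .081 obs(295,285):',proj('side',[[.481,-.2447,.0809],[.481,-.2447,.03]]))
for n in('side','top'):
  im=cv2.imread(f'pics/{n}0.png'); h=cv2.cvtColor(im,cv2.COLOR_BGR2HSV)
  x0,y0=(295,296) if n=='side' else (361,225)
  m=np.zeros(h.shape[:2],np.uint8); m[y0-27:y0+27,x0-27:x0+27]=((h[...,2]>110)&(h[...,1]<60))[y0-27:y0+27,x0-27:x0+27]
  c=max(cv2.findContours(m,0,1)[0],key=cv2.contourArea); e=cv2.fitEllipse(cv2.convexHull(c)); print(n,e)
  print(' centre at z .02',atz(n,[e[0]],.02))
  th=np.radians(np.arange(0,360,5)); q=proj(n,np.c_[.481+.062*np.cos(th),-.2457+.062*np.sin(th),np.full(72,.024)]).astype(np.float32); print(' model',cv2.fitEllipse(q))
  d=np.zeros_like(m); cv2.ellipse(d,(e[0],(e[1][0]-8,e[1][1]-8),e[2]),1,-1)
  ys,xs=np.nonzero((h[...,2]<110)&(d>0)); print(' bar mean px',xs.mean(),ys.mean(),xs.min(),xs.max(),ys.min(),ys.max(), 'model bar corners')
  u=np.array([np.cos(np.radians(52.3)),np.sin(np.radians(52.3))]); w=np.array([-u[1],u[0]]); print(proj(n,[[*(np.array([.481,-.2457])+a*.035*u+b*.008*w),z] for z in(.024,.054) for a in(-1,1) for b in(-1,1)]).round(1).tolist())
E
```

```text
open tips mid obs (296.6,272.8): [[295.33501006 274.6168749 ]
 [295.45588232 272.54853952]]
TCP .081 obs(295,285): [[295.36457956 285.90941367]
 [294.93019636 292.99711195]]
side ((294.96453857421875, 294.7076721191406), (39.71530532836914, 42.45938491821289), 94.72924041748047)
 centre at z .02 [[ 0.48089223 -0.24593711  0.02      ]]
 model ((294.99639892578125, 294.5446472167969), (38.10047149658203, 40.94829559326172), 95.51226806640625)
 bar mean px 293.52941176470586 298.1764705882353 291 298 287 303 model bar corners
[[294.3, 305.3], [289.2, 303.8], [300.7, 284.6], [295.7, 283.2], [294.6, 301.3], [289.3, 299.8], [301.0, 280.4], [295.9, 279.0]]
top ((360.96856689453125, 224.3748321533203), (39.243648529052734, 39.785491943359375), 103.8763198852539)
 centre at z .02 [[ 0.48117194 -0.2465294   0.02      ]]
 model ((360.8878173828125, 224.43222045898438), (39.0876350402832, 39.749855041503906), 151.2423553466797)
 bar mean px 361.1290322580645 224.61290322580646 352 371 216 232 model bar corners
[[371.5, 228.9], [368.5, 233.0], [353.4, 215.7], [350.4, 219.8], [373.5, 228.4], [370.6, 232.6], [355.1, 215.0], [352.1, 219.2]]
```

Lid position and tool position agree between the cameras to about 1 px, so the height of the bar is what's in doubt. I'll probe it gently with the shut fingers from above; the bar top should be at 0.054.

{"op": "jog_arm", "data": {"plan": [{"x": 0,"y": 0,"z": 0.01,"turn": 0,"claw": 1},{"x": 0,"y": 0,"z": 0.01,"turn": 0,"claw": 1},{"x": 0,"y": 0,"z": 0.003,"turn": 0,"claw": 1},{"x": 0,"y": 0,"z": 0.002,"turn": 0,"claw": 1},{"x": 0,"y": 0,"z": 0.001,"turn": 0,"claw": 1},{"x": 0,"y": 0,"z": 0.001,"turn": 0,"claw": 1},{"x": 0,"y": 0,"z": 0,"turn": 0,"claw": 1}]}}

```text
time: 6.48
tool_pos: [0.4812, -0.2448, 0.0539]
tcp_rot: [2.821, 1.383, 0.0]
wrist_force: [-0.2, -0.5, -0.6]
width: 0.001
```

{"op": "jog_arm", "data": {"plan": [{"x": 0,"y": 0,"z": 0.001,"turn": 0,"claw": 1},{"x": 0,"y": 0,"z": 0.001,"turn": 0,"claw": 1},{"x": 0,"y": 0,"z": 0,"turn": 0,"claw": 1}]}}

```text
time: 6.85
tool_pos: [0.4809, -0.2447, 0.0516]
tcp_rot: [-2.821, -1.383, 0.0]
wrist_force: [-0.5, 0.6, -0.1]
width: 0.003
```

{"op": "jog_arm", "data": {"plan": [{"x": 0,"y": 0,"z": 0.01,"turn": 0,"claw": 1},{"x": 0,"y": 0,"z": 0.008,"turn": 0,"claw": 1},{"x": 0,"y": 0,"z": 0.003,"turn": 0,"claw": 1},{"x": 0,"y": 0,"z": 0.001,"turn": 0,"claw": 1},{"x": 0,"y": 0,"z": 0.001,"turn": 0,"claw": 1},{"x": 0,"y": 0,"z": 0,"turn": 0,"claw": 1}]}}

```text
time: 7.6
tool_pos: [0.4812, -0.2448, 0.0289]
tcp_rot: [2.821, 1.383, 0.0]
wrist_force: [0.9, -0.3, 0.0]
width: -0.0
```

{"op": "jog_arm", "data": {"plan": [{"x": 0,"y": 0,"z": 0.001,"turn": 0,"claw": 1},{"x": 0,"y": 0,"z": 0.001,"turn": 0,"claw": 1},{"x": 0,"y": 0,"z": 0,"turn": 0,"claw": 1}]}}

```text
time: 7.98
tool_pos: [0.4809, -0.2447, 0.0266]
tcp_rot: [-2.821, -1.383, 0.0]
wrist_force: [-0.7, 0.4, 0.2]
width: 0.001
```

```bash
python3 - <<'E'
from h import *
s,R,a=pose(); print(s['tool_pos'],a,s['wrist_force'],s['torque'],s['width'])
b=snap('side','p_side')[255:315,265:325]; c=snap('top','p_top')[195:255,330:390]
o=np.hstack([cv2.resize(b,(400,400),interpolation=2),cv2.resize(c,(400,400),interpolation=2)])[:,:,::-1]*1.4
cv2.imwrite('pics/p.png',np.clip(o,0,255).astype(np.uint8))
E
```

```text
[ 0.48091082 -0.24466721  0.02658415] 52.23070484221182 [-0.70322296  0.41560442  0.17952337] [ 0.03756345 -0.01587742 -0.04642788] 0.0009502053770596192
```

View pics/p.png

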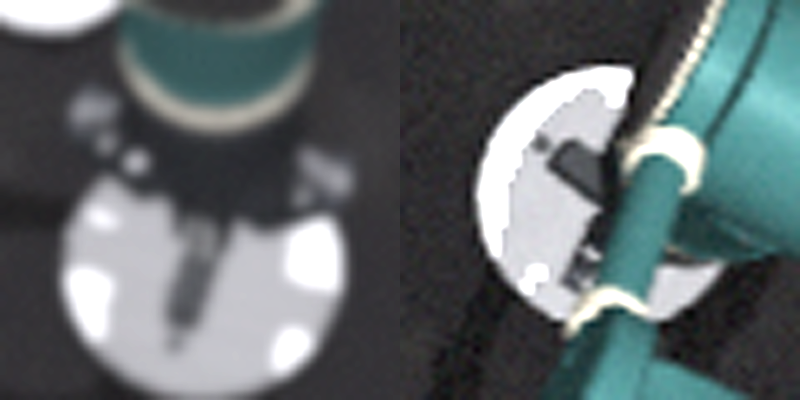

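The view shows shut fingertips over the bar's mid-point with no contact at z = 0.027, so no solid bar stands there. I'll probe down to the disc's surface.

{"op": "jog_arm", "data": {"plan": [{"x": 0,"y": 0,"z": 0.001,"turn": 0,"claw": 1},{"x": 0,"y": 0,"z": 0.001,"turn": 0,"claw": 1},{"x": 0,"y": 0,"z": 0.001,"turn": 0,"claw": 1},{"x": 0,"y": 0,"z": 0,"turn": 0,"claw": 1}]}}

```text
time: 8.57
tool_pos: [0.4811, -0.2448, 0.0249]
tcp_rot: [-2.821, -1.383, 0.0]
wrist_force: [-3.3, 1.8, 9.0]
width: -0.002
```

{"op": "jog_arm", "data": {"plan": [{"x": 0,"y": 0,"z": 0.001,"turn": 0,"claw": 1},{"x": 0,"y": 0,"z": 0.001,"turn": 0,"claw": 1},{"x": 0,"y": 0,"z": 0,"turn": 0,"claw": 1}]}}

```text
time: 8.95
tool_pos: [0.4812, -0.2448, 0.0249]
tcp_rot: [-2.82, -1.383, 0.001]
wrist_force: [-8.0, 4.7, 20.9]
width: -0.003
```

```bash
python3 - <<'E'
from h import *
s,R,a=pose(); print(s['tool_pos'],s['wrist_force'],s['torque'],s['width']); print('tool-frame F',R.T@s['wrist_force'],'M',R.T@s['torque'])
K,D,T=cam('side')
import numpy as np
# average several frames, 6x upsample, for the fingers area
im=np.mean([bot.read_camera('side')[270:310,275:320].astype(float) for _ in range(6)],0)
b=cv2.resize(im,(720,640),interpolation=cv2.INTER_LANCZOS4); b=np.clip((b-20)*2.0,0,255)
ref=cv2.imread('pics/side0.png')[270:310,275:320,::-1].astype(float)
p=proj('side',[s['tool_pos']+R[:,1]*y+np.array([0,0,h]) for y in(-.008,.008) for h in(0,.03)]); 
b=cv2.resize(b,(400,356)); r=np.clip((cv2.resize(ref,(400,356),interpolation=cv2.INTER_LANCZOS4)-20)*1.3,0,255)
o=np.hstack([b,r]).astype(np.uint8)[:,:,::-1].copy()
for q in (p-[275,270])*8.89:
    for off in(0,400): cv2.circle(o,(int(q[0])+off,int(q[1])),2,(0,0,255),-1)
cv2.imwrite('pics/q.png',o)
E
```

```text
[ 0.48116226 -0.24481195  0.02487524] [-7.98200701  4.71343842 20.89509776] [ 0.77494718  1.49169894 -0.00433978] -0.003294400576041477
tool-frame F [ -1.16472797  -9.20538341 -20.89110751] M [ 1.65386054 -0.30075807  0.00419214]
```

View pics/q.png

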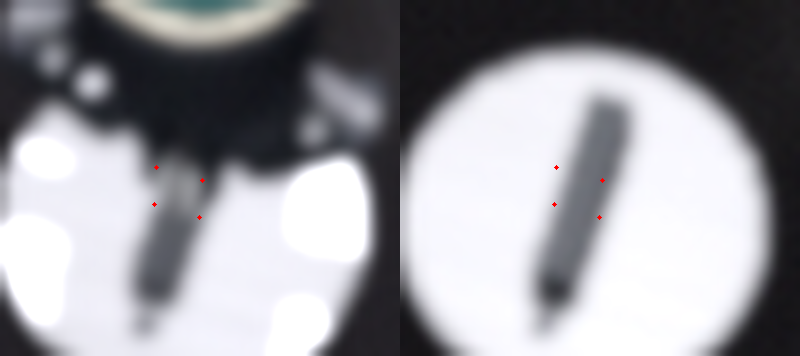

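The bar's near end face spans 300.6 to 304.3 px in the side view, which matches a solid 30 mm bar exactly. The shut fingertips end about where tips resting on the bar's top would be.

So the contact at reading 0.025 is probably the bar top at 0.054. That would make the reported TCP about 29 mm too low, and my first close was above the bar. To test this I'll open, go lower and watch the force.

{"op": "jog_arm", "data": {"plan": [{"x": 0,"y": 0,"z": -0.01,"turn": 0,"claw": 1},{"x": 0,"y": 0,"z": -0.015,"turn": 0,"claw": 0.5},{"x": 0,"y": 0,"z": 0,"turn": 0,"claw": 0},{"x": 0,"y": 0,"z": 0,"turn": 0,"claw": 0},{"x": 0,"y": 0,"z": 0,"turn": 0,"claw": 0},{"x": 0,"y": 0,"z": 0,"turn": 0,"claw": 0},{"x": 0,"y": 0,"z": 0,"turn": 0,"claw": 0}]}}

```text
time: 10.12
tool_pos: [0.4808, -0.2446, 0.0463]
tcp_rot: [-2.82, -1.383, 0.001]
wrist_force: [-0.7, -0.1, 1.0]
width: 0.998
```

{"op": "jog_arm", "data": {"plan": [{"x": 0,"y": 0,"z": 0.01,"turn": 0,"claw": 0},{"x": 0,"y": 0,"z": 0.01,"turn": 0,"claw": 0},{"x": 0,"y": 0,"z": 0.005,"turn": 0,"claw": 0},{"x": 0,"y": 0,"z": 0.005,"turn": 0,"claw": 0},{"x": 0,"y": 0,"z": 0.003,"turn": 0,"claw": 0},{"x": 0,"y": 0,"z": 0,"turn": 0,"claw": 0}]}}

```text
time: 10.88
tool_pos: [0.4809, -0.2446, 0.0135]
tcp_rot: [-2.821, -1.383, 0.0]
wrist_force: [0.5, 0.8, 0.8]
width: 1.0
```

{"op": "jog_arm", "data": {"plan": [{"x": 0,"y": 0,"z": 0.003,"turn": 0,"claw": 0},{"x": 0,"y": 0,"z": 0.002,"turn": 0,"claw": 0},{"x": 0,"y": 0,"z": 0.002,"turn": 0,"claw": 0},{"x": 0,"y": 0,"z": 0,"turn": 0,"claw": 0}]}}

```text
time: 11.38
tool_pos: [0.4808, -0.2446, 0.0065]
tcp_rot: [-2.821, -1.383, 0.0]
wrist_force: [0.6, 0.4, 0.9]
width: 1.002
```

{"op": "jog_arm", "data": {"plan": [{"x": 0,"y": 0,"z": 0.003,"turn": 0,"claw": 0},{"x": 0,"y": 0,"z": 0.002,"turn": 0,"claw": 0},{"x": 0,"y": 0,"z": 0,"turn": 0,"claw": 0}]}}

```text
time: 11.75
tool_pos: [0.4808, -0.2446, 0.0014]
tcp_rot: [-2.82, -1.383, 0.0]
wrist_force: [0.1, 0.1, 0.1]
width: 0.996
```

There's no contact down to reading 0.0014, which confirms the offset (true tip height ≈ reading + 29 mm). Closing now.

{"op": "jog_arm", "data": {"plan": [{"x": 0,"y": 0,"z": 0,"turn": 0,"claw": 0.4},{"x": 0,"y": 0,"z": 0,"turn": 0,"claw": 0.6},{"x": 0,"y": 0,"z": 0,"turn": 0,"claw": 0.7},{"x": 0,"y": 0,"z": 0,"turn": 0,"claw": 0.8},{"x": 0,"y": 0,"z": 0,"turn": 0,"claw": 0.9},{"x": 0,"y": 0,"z": 0,"turn": 0,"claw": 1},{"x": 0,"y": 0,"z": 0,"turn": 0,"claw": 1}], "newtons": 70}}

```text
time: 12.62
tool_pos: [0.4811, -0.2447, 0.002]
tcp_rot: [2.821, 1.383, 0.0]
wrist_force: [-2.2, 1.2, 4.9]
width: 0.172
```

{"op": "jog_arm", "data": {"plan": [{"x": 0,"y": 0,"z": -0.005,"turn": 0,"claw": 1},{"x": 0,"y": 0,"z": -0.01,"turn": 0,"claw": 1},{"x": 0,"y": 0,"z": -0.015,"turn": 0,"claw": 1},{"x": 0,"y": 0,"z": -0.02,"turn": 0,"claw": 1},{"x": 0,"y": 0,"z": -0.03,"turn": 0,"claw": 1},{"x": 0,"y": 0,"z": -0.03,"turn": 0,"claw": 1},{"x": 0,"y": 0,"z": -0.025,"turn": 0,"claw": 1},{"x": 0,"y": 0,"z": -0.015,"turn": 0,"claw": 1},{"x": 0,"y": 0,"z": 0,"turn": 0,"claw": 1}]}}

```text
time: 13.75
tool_pos: [0.482, -0.2453, 0.1533]
tcp_rot: [2.818, 1.382, 0.003]
wrist_force: [-0.3, 0.6, -6.2]
width: 0.169
```

```bash
python3 - <<'E'
from h import *
s,R,a=pose(); print(s['q'].round(3),s['wrist_force'],s['torque'],s['width']); plan(.525,.199,s['tool_pos'][2],88,14)
E
```

```text
[-0.517  0.045  1.948 -0.     1.146  0.142] [-0.28540983  0.58769238 -6.19944084] [-0.05250585 -0.01730457  0.0500618 ] 0.1692934087091144
now [ 0.482  -0.2453  0.1533] 52.2 tilt [ 0.0029 -0.0016] turn -2.55 shift/row [0.0031 0.0317 0.    ]
{"x":0.0270,"y":-0.0170,"z":0.0000,"turn":-2.6,"claw":0},
{"x":0.0277,"y":-0.0158,"z":0.0000,"turn":-2.6,"claw":0},
{"x":0.0284,"y":-0.0145,"z":0.0000,"turn":-2.6,"claw":0},
{"x":0.0290,"y":-0.0133,"z":0.0000,"turn":-2.6,"claw":0},
{"x":0.0296,"y":-0.0120,"z":0.0000,"turn":-2.6,"claw":0},
{"x":0.0301,"y":-0.0106,"z":0.0000,"turn":-2.6,"claw":0},
{"x":0.0305,"y":-0.0093,"z":0.0000,"turn":-2.6,"claw":0},
{"x":0.0309,"y":-0.0079,"z":0.0000,"turn":-2.6,"claw":0},
{"x":0.0312,"y":-0.0065,"z":0.0000,"turn":-2.6,"claw":0},
{"x":0.0315,"y":-0.0051,"z":0.0000,"turn":-2.6,"claw":0},
{"x":0.0317,"y":-0.0037,"z":0.0000,"turn":-2.6,"claw":0},
{"x":0.0318,"y":-0.0023,"z":0.0000,"turn":-2.6,"claw":0},
{"x":0.0319,"y":-0.0009,"z":0.0000,"turn":-2.6,"claw":0},
{"x":0.0319,"y":0.0005,"z":0.0000,"turn":-2.6,"claw":0},
```

The lid is held (width 0.17, −6 N). Carrying it over the jar.

{"op": "jog_arm", "data": {"plan": [{"x": 0.027,"y": -0.017,"z": 0,"turn": -2.5,"claw": 1},{"x": 0.0275,"y": -0.016,"z": 0,"turn": -2.5,"claw": 1},{"x": 0.0285,"y": -0.0145,"z": 0,"turn": -2.5,"claw": 1},{"x": 0.029,"y": -0.0135,"z": 0,"turn": -2.5,"claw": 1},{"x": 0.0295,"y": -0.012,"z": 0,"turn": -2.5,"claw": 1},{"x": 0.03,"y": -0.0105,"z": 0,"turn": -2.5,"claw": 1},{"x": 0.0305,"y": -0.0095,"z": 0,"turn": -2.5,"claw": 1},{"x": 0.031,"y": -0.008,"z": 0,"turn": -2.5,"claw": 1},{"x": 0.031,"y": -0.0065,"z": 0,"turn": -2.5,"claw": 1},{"x": 0.0315,"y": -0.005,"z": 0,"turn": -2.5,"claw": 1}]}}

```text
time: 15.0
tool_pos: [0.5113, 0.0735, 0.1499]
tcp_rot: [-2.452, -1.961, 0.004]
wrist_force: [0.2, -1.4, -5.8]
width: 0.171
```

{"op": "jog_arm", "data": {"plan": [{"x": 0.0315,"y": -0.0035,"z": 0,"turn": -2.5,"claw": 1},{"x": 0.032,"y": -0.0025,"z": 0,"turn": -2.5,"claw": 1},{"x": 0.032,"y": -0.001,"z": 0,"turn": -2.5,"claw": 1},{"x": 0.027,"y": 0.0005,"z": 0,"turn": -2.5,"claw": 1},{"x": 0,"y": 0,"z": 0,"turn": 0,"claw": 1},{"x": 0,"y": 0,"z": 0,"turn": 0,"claw": 1}]}}

```text
time: 15.75
tool_pos: [0.5246, 0.1941, 0.1502]
tcp_rot: [-2.274, -2.167, 0.004]
wrist_force: [-0.2, 0.2, -6.4]
width: 0.167
```

```bash
python3 - <<'E'
from h import *
s,R,a=pose(); print(s['q'].round(3),s['wrist_force'],s['width']); plan(.525,.2,.1533,88,1)
b=snap('side','j_side')[110:210,210:310]; c=snap('top','j_top')[165:265,165:265]
o=np.hstack([cv2.resize(b,(400,400),interpolation=2),cv2.resize(c,(400,400),interpolation=2)])[:,:,::-1].copy()
# predicted flange circle z=.175 (top) about TCP
th=np.radians(np.arange(0,360,15)); P=np.c_[s['tool_pos'][0]+.062*np.cos(th),s['tool_pos'][1]-.001+.062*np.sin(th),np.full(24,.174)]
for q in (proj('side',P)-[210,110])*4: cv2.circle(o,(int(q[0]),int(q[1])),1,(0,0,255),-1)
for q in (proj('top',P)-[165,165])*4: cv2.circle(o,(int(q[0])+400,int(q[1])),1,(0,0,255),-1)
cv2.imwrite('pics/j.png',o)
E
```

```text
[ 3.100e-01  8.700e-02  1.909e+00 -1.000e-03  1.148e+00  3.590e-01] [-0.18690144  0.24241161 -6.42956189] 0.16676546467058323
now [0.5246 0.1941 0.1502] 87.2 tilt [-0.0026 -0.0013] turn -0.76 shift/row [0.0004 0.0059 0.0031]
{"x":0.0059,"y":0.0001,"z":-0.0031,"turn":-0.8,"claw":0},
```

View pics/j.png

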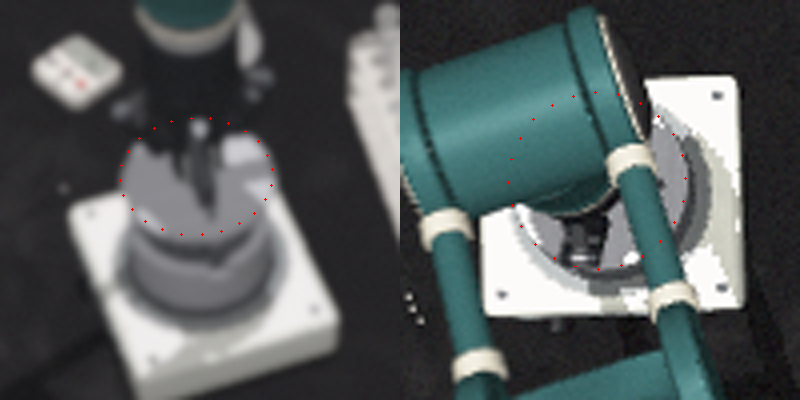

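The picture shows the lid hanging level over the jar. The flange is within 1–2 px of the predicted circle, and the front notch is visible at side-crop (205,262). Lowering gently.

{"op": "jog_arm", "data": {"plan": [{"x": 0.003,"y": 0,"z": 0,"turn": -0.8,"claw": 1},{"x": 0.003,"y": 0,"z": 0.005,"turn": 0,"claw": 1},{"x": 0,"y": 0,"z": 0.008,"turn": 0,"claw": 1},{"x": 0,"y": 0,"z": 0.008,"turn": 0,"claw": 1},{"x": 0,"y": 0,"z": 0.006,"turn": 0,"claw": 1},{"x": 0,"y": 0,"z": 0.004,"turn": 0,"claw": 1},{"x": 0,"y": 0,"z": 0,"turn": 0,"claw": 1},{"x": 0,"y": 0,"z": 0,"turn": 0,"claw": 1}]}}

```text
time: 16.85
tool_pos: [0.5262, 0.2007, 0.121]
tcp_rot: [2.259, 2.183, 0.001]
wrist_force: [0.0, 1.3, -5.9]
width: 0.165
```

{"op": "jog_arm", "data": {"plan": [{"x": 0,"y": 0,"z": 0.002,"turn": 0,"claw": 1},{"x": 0,"y": 0,"z": 0.002,"turn": 0,"claw": 1},{"x": 0,"y": 0,"z": 0.001,"turn": 0,"claw": 1},{"x": 0,"y": 0,"z": 0.001,"turn": 0,"claw": 1},{"x": 0,"y": 0,"z": 0,"turn": 0,"claw": 1}]}}

```text
time: 17.48
tool_pos: [0.5258, 0.2006, 0.1146]
tcp_rot: [-2.259, -2.183, 0.0]
wrist_force: [-0.2, -0.6, -5.7]
width: 0.177
```

{"op": "jog_arm", "data": {"plan": [{"x": 0,"y": 0,"z": 0.002,"turn": 0,"claw": 1},{"x": 0,"y": 0,"z": 0.001,"turn": 0,"claw": 1},{"x": 0,"y": 0,"z": 0.001,"turn": 0,"claw": 1},{"x": 0,"y": 0,"z": 0.001,"turn": 0,"claw": 1},{"x": 0,"y": 0,"z": 0,"turn": 0,"claw": 1}]}}

```text
time: 18.1
tool_pos: [0.5258, 0.2006, 0.1096]
tcp_rot: [-2.259, -2.183, 0.0]
wrist_force: [0.1, 0.2, -6.2]
width: 0.173
```

{"op": "jog_arm", "data": {"plan": [{"x": 0,"y": 0,"z": 0.001,"turn": 0,"claw": 1},{"x": 0,"y": 0,"z": 0.001,"turn": 0,"claw": 1},{"x": 0,"y": 0,"z": 0,"turn": 0,"claw": 1}]}}

```text
time: 18.48
tool_pos: [0.5258, 0.2006, 0.1075]
tcp_rot: [-2.259, -2.183, 0.0]
wrist_force: [-0.7, -0.5, -6.7]
width: 0.172
```

{"op": "jog_arm", "data": {"plan": [{"x": 0,"y": 0,"z": 0.001,"turn": 0,"claw": 1},{"x": 0,"y": 0,"z": 0.001,"turn": 0,"claw": 1},{"x": 0,"y": 0,"z": 0,"turn": 0,"claw": 1}]}}

```text
time: 18.85
tool_pos: [0.5258, 0.2006, 0.1055]
tcp_rot: [-2.259, -2.183, 0.0]
wrist_force: [-0.6, 0.5, -6.0]
width: 0.173
```

{"op": "jog_arm", "data": {"plan": [{"x": 0,"y": 0,"z": 0.001,"turn": 0,"claw": 1},{"x": 0,"y": 0,"z": 0.001,"turn": 0,"claw": 1},{"x": 0,"y": 0,"z": 0,"turn": 0,"claw": 1}]}}

```text
time: 19.23
tool_pos: [0.5258, 0.2006, 0.1036]
tcp_rot: [-2.259, -2.183, 0.0]
wrist_force: [-0.5, 0.0, -6.0]
width: 0.171
```

{"op": "jog_arm", "data": {"plan": [{"x": 0,"y": 0,"z": 0.001,"turn": 0,"claw": 1},{"x": 0,"y": 0,"z": 0.001,"turn": 0,"claw": 1},{"x": 0,"y": 0,"z": 0,"turn": 0,"claw": 1}]}}

```text
time: 19.6
tool_pos: [0.5259, 0.2006, 0.1015]
tcp_rot: [-2.259, -2.183, 0.0]
wrist_force: [-0.3, 0.2, -7.0]
width: 0.169
```

{"op": "jog_arm", "data": {"plan": [{"x": 0,"y": 0,"z": 0.001,"turn": 0,"claw": 1},{"x": 0,"y": 0,"z": 0,"turn": 0,"claw": 1}]}}

```text
time: 19.85
tool_pos: [0.5259, 0.2007, 0.101]
tcp_rot: [-2.259, -2.183, -0.0]
wrist_force: [-2.1, -0.6, -4.4]
width: 0.174
```

Contact begins at reading 0.101, exactly the flush height (0.016 + 0.099 = 0.115). A light press, then a small twist will confirm the lugs are captured.

{"op": "jog_arm", "data": {"plan": [{"x": 0,"y": 0,"z": 0.001,"turn": 0,"claw": 1},{"x": 0,"y": 0,"z": 0,"turn": 0,"claw": 1}]}}

```text
time: 20.1
tool_pos: [0.526, 0.2007, 0.101]
tcp_rot: [2.259, 2.183, 0.0]
wrist_force: [-5.3, -0.6, 2.8]
width: 0.171
```

{"op": "jog_arm", "data": {"plan": [{"x": 0,"y": 0,"z": 0,"turn": 1.5,"claw": 1},{"x": 0,"y": 0,"z": 0,"turn": 1.5,"claw": 1},{"x": 0,"y": 0,"z": 0,"turn": 0,"claw": 1}]}}

```text
time: 20.48
tool_pos: [0.5257, 0.2006, 0.101]
tcp_rot: [2.312, 2.126, -0.001]
wrist_force: [-6.5, -0.7, 4.7]
width: 0.17
```

```bash
python3 - <<'E'
from h import *
s,R,a=pose(); print(s['tool_pos'],a,s['wrist_force'],s['torque'],s['width'])
E
```

```text
[0.52568984 0.20064963 0.10098909] 85.19705150684415 [-6.53294511 -0.70590355  4.70604378] [-0.28180953  0.99397954  1.1365384 ] 0.17004878539460283
```

Twist torque rises to 1.1 N·m at 3°, so the lugs are meeting the notch walls. Turning back and releasing.

{"op": "jog_arm", "data": {"plan": [{"x": 0,"y": 0,"z": 0,"turn": -1.5,"claw": 1},{"x": 0,"y": 0,"z": -0.001,"turn": -1,"claw": 1},{"x": 0,"y": 0,"z": 0,"turn": 0,"claw": 1}]}}

```text
time: 20.85
tool_pos: [0.526, 0.2008, 0.101]
tcp_rot: [-2.269, -2.173, -0.001]
wrist_force: [-3.9, 0.1, 1.7]
width: 0.171
```

{"op": "jog_arm", "data": {"plan": [{"x": 0,"y": 0,"z": 0,"turn": 0,"claw": 0.75},{"x": 0,"y": 0,"z": 0,"turn": 0,"claw": 0.6},{"x": 0,"y": 0,"z": 0,"turn": 0,"claw": 0.4},{"x": 0,"y": 0,"z": 0,"turn": 0,"claw": 0.2},{"x": 0,"y": 0,"z": 0,"turn": 0,"claw": 0},{"x": 0,"y": 0,"z": 0,"turn": 0,"claw": 0},{"x": 0,"y": 0,"z": 0,"turn": 0,"claw": 0},{"x": 0,"y": 0,"z": 0,"turn": 0,"claw": 0}]}}

```text
time: 21.85
tool_pos: [0.5259, 0.2007, 0.1007]
tcp_rot: [2.269, 2.173, 0.0]
wrist_force: [0.5, -0.1, 0.6]
width: 0.998
```

{"op": "jog_arm", "data": {"plan": [{"x": 0,"y": 0,"z": -0.01,"turn": 0,"claw": 0},{"x": 0,"y": 0,"z": -0.02,"turn": 0,"claw": 0},{"x": 0,"y": 0,"z": -0.04,"turn": 0,"claw": 0},{"x": 0,"y": 0,"z": -0.05,"turn": 0,"claw": 0},{"x": -0.05,"y": 0,"z": -0.03,"turn": 0,"claw": 0},{"x": -0.055,"y": 0,"z": 0,"turn": 0,"claw": 0},{"x": -0.055,"y": 0,"z": 0,"turn": 0,"claw": 0},{"x": -0.055,"y": 0,"z": 0,"turn": 0,"claw": 0},{"x": -0.03,"y": 0,"z": 0,"turn": 0,"claw": 0},{"x": 0,"y": 0,"z": 0,"turn": 0,"claw": 0}]}}

```text
time: 23.1
tool_pos: [0.5154, -0.046, 0.2515]
tcp_rot: [2.272, 2.168, 0.001]
wrist_force: [-0.2, -0.7, -0.2]
width: 0.997
```

```bash
python3 - <<'E'
from h import *
s,R,a=pose(); print(s['tool_pos'],s['wrist_force'],s['width'])
c=(.525,.199); th=np.radians(np.arange(0,360,15))
A=snap('side','f_side'); B=snap('top','f_top'); H=[]
for n,im in(('side',A),('top',B)):
    x0,y0=[int(v)-37 for v in proj(n,[[*c,.12]])[0]]
    o=cv2.resize(im[y0:y0+75,x0:x0+75],(400,400),interpolation=2)[:,:,::-1].copy()
    for z,col in((.123,(0,0,255)),(.130,(0,255,0))):
        for q in (proj(n,np.c_[c[0]+.062*np.cos(th),c[1]+.062*np.sin(th),np.full(24,z)])-[x0,y0]+.5)*400/75: cv2.circle(o,(int(q[0]),int(q[1])),1,col,-1)
    H.append(o)
    h=cv2.cvtColor(im,cv2.COLOR_RGB2HSV)
cv2.imwrite('pics/f.png',np.hstack(H))
E
```

```text
[ 0.51535666 -0.04600151  0.25153625] [-0.22055652 -0.70145524 -0.16011281] 0.9974571189939475
```

View pics/f.png

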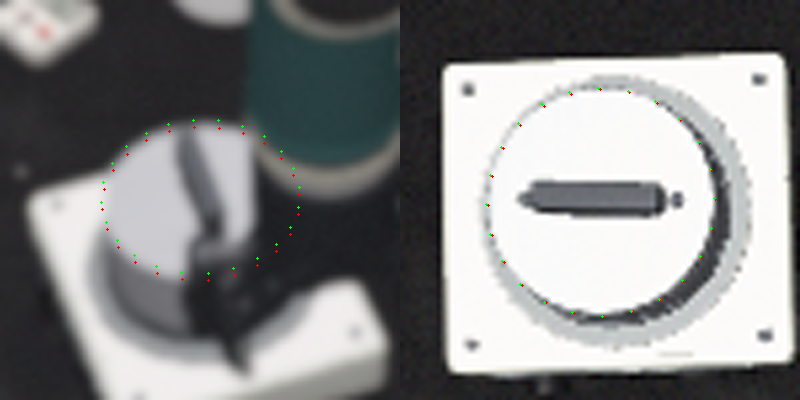

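```bash
python3 -c "
from h import *
print(bot.finish_job())"
```

```text
the job is handed in; nothing more can be done
None
```

The larger lid is on the jar with its lugs in the notches, released, and the job is handed in at about 23 s. No verdict was reported.

- **Grasp:** My first grasp closed above the bar and held nothing. Probing showed the reported tool height was about 29 mm lower than the real fingertips. I pressed on the bar top with about 21 N while finding this, then grasped lower and the lid came up.
- **Seating:** I set the lid down at the notch angle read from the side camera, about 88°. It went straight in without turning, and contact began at the height for a flush flange (115 mm), with no contact at the height where lugs would rest on the rim.
- **Twist test:** A 3° twist met about 1.1 N·m. That fits the lugs touching the notch walls, but friction alone could also explain it.
- **Forces:** The wrist force stayed below about 9 N while I placed the lid on the jar.
- **Last pictures:** The top view shows the lid centred on the jar to about 1 px (3 mm). The side view agrees, but it is too coarse, and partly blocked by the arm, to tell flush from 7 mm high. The flush result therefore rests on the contact height.
- **Not checked:** I did not measure the small lid and the other items again; the arm passed above them and I saw no sign of contact.

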